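# Turn a meter head face down in the turnover cradle

### The arm

A 6-joint arm with a two-finger parallel gripper is mounted at the origin on the work surface. World frame = base frame: x ahead of the robot, y to its left, z up, the work surface at z = 0. Lengths are in mm, angles in degrees, forces in N, time in s.
With the tool pointing down it reaches from about 350 to 850 mm from the base axis. Payload 8.1 kg.
Tool frame: the origin (TCP) lies on the front face of the gripper's body, between the roots of the fingers; the fingertips stand r.finger_overhang ahead of it and the grasp point (between the pads) lies 54 mm ahead of it (r.finger_overhang is the distance from the TCP to the fingertips, in mm); y points along the fingers, z is the direction in which the jaws open and shut, and the axes are right-handed (so a half turn about y gives the same grasp; the last joint's range is limited). The gripper opens to 85 mm and grips with 20 to 120 N. Pads are 22 mm wide; open, the fingers measure 114 mm over their backs; the gripper's body (76 mm by 85 mm) begins 54 mm behind the grasp point. The pads swing forward as they close: fully open they stand 13 mm farther back than shut.
Start: joints at [-77.888, 7.471, 85.268, -0, 87.261, -4.893], TCP at [175.497, -573.765, 303.892] pointing down, gripper open.
Joint ranges: [-169.43, 169.43], [-51.17, 129.36], [1.28, 143.12], [-76.62, 256.62], [0, 156.53], [-152.29, 152.29]. Speed limits (degrees/s): [136.94, 136.94, 159.86, 180, 180, 180].

### API

Orientations are given as [roll, pitch, yaw] about the fixed x, y, z axes, in that order (R = Rz(yaw) Ry(pitch) Rx(roll)).
In Python, from bench import r gives the robot as it stands. The module is installed in compiled form; this text tells all that it offers.
- The arm moves only by the tool arm_command, never from a script. Its argument "increments" is a list of rows, each a list of 6 numbers: the shift along the tool's x, y, z in m, then the turn, a rotation vector about the tool's x, y, z in rad. In form: [[tx, ty, tz, wx, wy, wz], ...]. A call has exactly 10 rows; each row is the pose to reach, as a shift and turn from the pose commanded when the call began, along the tool's axes at that moment; what a row does not reach only later rows make up. A row lasts 1/8 s, in which the tool goes at most 62.5 mm and 10.7 degrees, less where a joint would pass 70% of its speed; a pose out of reach is approached as far as the arm can. A call with a gripper value outside its range is refused whole. "jaw" is the gripper's target within -1 to 1 (shut at 1, half-way at 0, fully open at -1), set as the call begins (left out, the last holds). The fingers move at their own pace and stop on an object; "force" is the grip in N (left out, the last holds). Time passes only in rows, so rows that repeat a pose let the fingers close, or fill a call up. It gives the time, the measured TCP pose, the force and the opening at its end, in the units of the state.
- r.sense(): the state, without advancing time (a new reading comes with each control period).
- r.snapshot(name): name is "scene" or "top"; returns the picture (420x560x3 uint8, red, green, blue); there is no depth.
- r.camera_model(name): a dict with "intrinsics" (3x3 intrinsics, pixels), "cam_to_world" (4x4, takes a point from camera to world coordinates). Camera axes: x right, y down, z forward; pixel columns grow to the right and rows downward; lengths in mm; the calibration is good to about 2 mm. A picture is of the moment at which its call begins. camera_model takes no time and is no camera call.
- r.hand_in(): hands the job in, once; it reports no verdict.
Trained networks look in the newest picture that a camera, given by its name, has taken for a name from the list of things; names that differ only in an ending like _2 or _b are one class to them, and where a whole thing is asked for, a point or a joint stands for the part that bears it (a point fixed in the world has none). Each returns a list of dicts, best first, with "conf" (0 to 1); they miss things now and then, are a little off and sometimes report something else, mostly with a low value. They report only what shows in the picture. A call takes as long as a camera call. They do not tell look-alikes from the thing itself.
- r.trace(camera, target): "mask" (420x560 bool, what is visible of it) and "position" ([column, row] in pixels, amid what is visible of it).
- r.spot_point(camera, target): "position" ([column, row] in pixels: a listed point, or the origin of a listed thing).
The state is a dict: "time": time; "joint_pos": joint angles; "qd": joint speeds; "joint_efforts": joint torques, N m; "tool_pos": TCP position; "tcp_rot": TCP orientation; "ft_force": force on the tool from outside, world axes, zero at the start; "wrist_torque": the same for the moment, N m; "finger_gap": finger opening in mm.
Only numpy, scipy, OpenCV 4.12 (cv2) and the standard library are available. Lean on these libraries where they do the work, as an engineer would, in place of code of your own. Each camera call takes 0.05 s, during which the arm holds its last target.

### The job

Turn the meter head face down with the hinged turnover cradle so that its back can be worked on, never touching the head itself: swing the empty cover leaf over by its handle and press it firmly home on the head, then lift the nest leaf by its own handle and carry the closed pair over together, kept shut on the head all the way, until the cover leaf lies fully down on its own rests again. Then swing the nest leaf back until it is fully open and let go, so that the head is left lying face down in the cover leaf. Work gently, without slamming or crushing, and leave the other things on the bench where they are.

Things in the scene. Friction and masses are not known exactly. Their poses are not given: they have to be found in the camera images.
- cradle: The turnover cradle, screwed down: steel base plate 190 x 280 mm, 6 mm thick, with two brackets that carry one hinge pin along its own x axis, 58 mm above the bench, and four rubber-topped rest posts. Origin: centre of the base's underside, on the bench. x runs level along the hinge, z up. Two leaves swing on the pin like book covers: the nest leaf lies to its +y side, the cover leaf to -y.
- cradle_hinge (a point): The middle of the hinge pin, 58 mm above the cradle's origin; both leaves turn about the cradle's x axis through this point.
- nest_hinge (a joint): Angle of the nest leaf: 0 lying flat open on its rests on the +y side, +1.57 standing straight up, +3.14 folded right over on to the -y side. Stiff friction hinge (about 0.25 N m): the leaf stays where it is left.
- nest_leaf: The nest leaf, an aluminium plate 150 mm (along the hinge) x 118 mm x 8 mm, from 10 to 128 mm out from the hinge, with a plain 87 mm hole in which the head's can hangs while the bezel lies on the plate. Origin on the hinge pin's middle; x along the hinge; at joint 0 y points outward (+y of the cradle) and z up; the plate then lies 5 to 13 mm below the pin.
- nest_handle (a point): Middle of the nest leaf's handle: a black round bar, 10 mm diameter and 44 mm free length, parallel to the hinge, held by two 8 mm rods at its ends. In the nest leaf's frame at (-37, +166, -9) mm. With 33 mm of room between bar and plate edge, it can be gripped from above by partly open fingers, one each side; the bar turns between the pads as the leaf swings.
- nest_seat (a point): Centre of the nest leaf's seat: the head's origin lies here at the start. In the nest leaf's frame at (0, +68, 0) mm.
- cover_hinge (a joint): Angle of the cover leaf: 0 flat open on its rests on the -y side (its stop), +1.57 upright, +3.14 folded over on to the nest leaf, bearing on the bezel. Starts at 0 to 0.6. Stiff friction hinge (0.55 N m): it stays at any angle, never falls shut; about 4 N at the handle moves it, and 10 to 15 N in all pressed down there, once on the bezel, clamps it firmly.
- cover_leaf: The cover leaf, an aluminium plate, same outline as the nest plate, with an 80 mm hole (clear of the dial and pointer) inside a raised collar, 106 mm inside diameter and 7 mm high, that takes the bezel with 3 mm play all round. Origin on the hinge pin's middle; x along the hinge; at joint 0 the plate reaches out in -y and lies 5 to 13 mm below the pin.
- cover_handle (a point): Middle of the cover leaf's handle bar, like the other one. In the cover leaf's frame at (+37, -166, -9) mm, so that with the leaves shut the two handles stand side by side, 74 mm apart along the hinge between middles (22 mm between their ends) and 18 mm apart in height.
- cover_seat (a point): Centre of the cover leaf's seat, within the collar: the head's origin must finally lie here. In the cover leaf's frame at (0, -68, 0) mm.
- head: Round meter head, about 0.3 kg: black bezel 100 mm diameter, 10 mm thick, bare white dial and pointer (glass off), and behind it a tapering steel can, 84 mm down to 72 mm diameter, 26 mm deep, with an 8 mm connector on the back. Starts face up in the nest leaf. Origin: centre of the bezel's mid-plane, level with the hinge pin; z points out of the dial. Nothing of the robot may touch it.
- lens: Bystander: cracked amber plastic lens, 96 mm disc, 7 mm high, on the bench. Origin under its centre.
- sender: Bystander: steel gear sender lying on the bench, about 130 mm long, 28 mm high. Origin under its hexagon.
- plug_shell: Bystander: yellow plastic plug shell, 40 x 34 x 38 mm. Origin under its centre.
- bung: Bystander: small grey rubber bung, 28 mm diameter, 21 mm high. Origin under its centre.
- screwdriver: Bystander: screwdriver lying on the bench, 190 mm long. Origin under its middle.
- bezel_ring: Bystander: dark steel ring, 100 mm outside, 84 mm inside, 7 mm high. Origin under its centre.
Things that resemble listed ones, but are neither listed nor needed, are in the scene too. What is shaped like the head but blue or yellow is not meant.

How it is judged (in metres and radians):
On the way, in this order (a step that is already met when the one before it is completed fails the run):
1. The cover leaf is folded right over on to the head, lying in the nest leaf, and pressed home: it bears on the bezel with more than 10 N (value of joint cover_hinge above 3.08 rad and value of joint nest_hinge below 0.1 rad and contact force between cover_leaf and head above 10 N and distance between head and nest_seat below 0.006 m), for 0.2 s.
2. The closed pair has been carried over: the nest leaf is folded right over, the cover leaf is down on its rests within 0.03 rad, and the head is face down between them (value of joint nest_hinge above 3.09 rad and value of joint cover_hinge below 0.03 rad and angle between head's own z axis and vertical above 3 rad), for 0.2 s.
At the end, for the whole second after the job is handed in: The head lies face down and level (within 0.08 rad) in the cover leaf, its origin within 6 mm of the cover seat; the cover leaf is down on its rests (within 0.03 rad), the nest leaf is back fully open (within 0.12 rad), and all is at rest (distance between head and cover_seat below 0.006 m and angle between head's own z axis and vertical above 3.06 rad and value of joint cover_hinge below 0.03 rad and value of joint nest_hinge below 0.12 rad and linear speed of head below 0.01 m/s and velocity of joint nest_hinge between -0.05 and 0.05 rad/s); the robot touches nothing.
It fails at once if the robot touches the meter head (contact force between any of the fingers, the arm and head above 0.5 N).
It fails at once if the leaves gape by more than 0.2 rad while the pair is being turned over (value of joint nest_hinge between 0.3 and 2.8 rad and value of joint cover_hinge above 0.15 rad and angle between the z axis of nest_leaf and the z axis of cover_leaf, either way round above 0.2 rad).
It fails at once if the head is crushed: a leaf bears on it with more than 90 N (contact force between any of cover_leaf, nest_leaf and head above 90 N).
It fails at once if the head is slammed over, moving faster than 0.5 m/s (linear speed of head above 0.5 m/s).
It fails at once if a bystander is moved more than 30 mm (distance of any of lens, sender, plug_shell, bung, screwdriver, bezel_ring from where it was at the start of the episode above 0.03 m).
It also fails if it takes over 67 s, if anything falls off the work surface, if the arm or the gripper's body presses on something with over 40 N, if the wrist force passes 120 N, or if a joint passes its speed limit or range.

## Working session

There is one attempt and no reset: what is moved stays moved. The work goes in short steps, Python scripts to look and compute and a tool call to move; the robot and the scene stay as the last step left them, time stands still between calls to the robot, and variables do not carry over. Pictures are saved under pics/ and viewed, and the job is handed in when it is done.

Besides the shell and the picture viewer there is one more tool, called after "Call:" as name([rows], argument=value, ...), one row to a line, values as JSON. arm_command: Moves the arm, as the interface text tells. Its arguments: {"type":"object","properties":{"increments":{"type":"array","items":{"type":"array","items":{"type":"number"}}},"jaw":{"type":"number"},"force":{"type":"number"}},"required":["increments"]}

```bash
mkdir -p pics; cat > h.py <<'E'
import numpy as np,cv2
from bench import r
def snap(n,f):
    im=r.snapshot(n); cv2.imwrite('pics/'+f,im[:,:,::-1]); return im
def ray(cam,p):
    m=r.camera_model(cam);K=np.array(m['intrinsics']);T=np.array(m['cam_to_world'])
    d=T[:3,:3]@np.linalg.solve(K,[p[0],p[1],1.]);return T[:3,3],d/np.linalg.norm(d)
def tri(p1,p2):
    o1,d1=ray('scene',p1);o2,d2=ray('top',p2)
    A=np.stack([d1,-d2],1);s=np.linalg.lstsq(A,o2-o1,rcond=None)[0]
    a=o1+s[0]*d1;b=o2+s[1]*d2;return (a+b)/2,np.linalg.norm(a-b)
def onz(cam,p,z):
    o,d=ray(cam,p);return o+d*(z-o[2])/d[2]
def proj(cam,P):
    m=r.camera_model(cam);K=np.array(m['intrinsics']);T=np.array(m['cam_to_world'])
    c=T[:3,:3].T@(np.array(P)-T[:3,3]);q=K@c;return q[:2]/q[2]
E
python3 - <<'E'
from h import *
print(r.sense(),r.finger_overhang)
snap('scene','s0.png');snap('top','t0.png')
for n in ['scene','top']: print(np.round(r.camera_model(n)['cam_to_world'],3))
for t in ['cradle_hinge','nest_handle','cover_handle','nest_seat','cover_seat','head','cradle']:
    o={}
    for c in ['scene','top']:
        o[c]=r.spot_point(c,t); print(t,c,[(np.round(x['position'],1),round(x['conf'],2)) for x in o[c][:3]])
    if o['scene'] and o['top']: print('   ',tri(o['scene'][0]['position'],o['top'][0]['position']))
E
```

```text
{'time': 0.0, 'joint_pos': array([-7.78862523e+01,  7.51642579e+00,  8.53313545e+01, -7.61237750e-04,
        8.72602641e+01, -4.89343617e+00]), 'qd': array([-0.04851802,  0.02767977,  0.00579937,  0.01171617, -0.01401518,
       -0.09834736]), 'joint_efforts': array([-1.82345084e-03, -5.69400537e+01, -5.00556993e+01, -4.48512310e-04,
        1.46819896e-02,  1.19047615e-05]), 'tool_pos': array([ 175.41973955, -573.34149964,  302.81066832]), 'tcp_rot': array([-9.01077155e+01,  8.45895917e-03, -1.62992787e+02]), 'ft_force': array([-0.20914645,  0.69497251,  0.27908011]), 'wrist_torque': array([-0.03970756, -0.04285322, -0.02685786]), 'finger_gap': 85.50674171503145} 72.6
[[ 8.720000e-01  2.800000e-01 -4.010000e-01  1.036323e+03]
 [ 4.890000e-01 -5.300000e-01  6.930000e-01 -8.710730e+02]
 [-1.800000e-02 -8.000000e-01 -5.990000e-01  8.319970e+02]
 [ 0.000000e+00  0.000000e+00  0.000000e+00  1.000000e+00]]
[[-2.000000e-03 -9.850000e-01  1.750000e-01  3.455740e+02]
 [-1.000000e+00  1.000000e-03 -1.000000e-02  1.314400e+01]
 [ 9.000000e-03 -1.750000e-01 -9.840000e-01  1.305768e+03]
 [ 0.00
[... 909 characters left out ...]
43722474]), np.float64(0.21100869510543854))
cover_seat scene [(array([241.6, 229.5]), 0.58)]
cover_seat top [(array([314.1, 222.7]), 0.59)]
    (array([ 509.17314977, -103.46040052,   76.9220554 ]), np.float64(9.888717042842917))
head scene [(array([277.2, 216.5]), 0.83), (array([244.8, 167.2]), 0.72), (array([363.8, 238.7]), 0.67)]
head top [(array([263.1, 140.4]), 0.96), (array([214.3, 289.1]), 0.8), (array([278.8, 219. ]), 0.67)]
    (array([662.16633613, -14.18446634, 155.49858966]), np.float64(198.72500922197858))
cradle scene [(array([260.8, 241.8]), 0.56)]
cradle top [(array([300.6, 228.3]), 0.73)]
    (array([515.33744434, -57.69844262,   1.63255863]), np.float64(23.64470779764666))
```

View pics/s0.png

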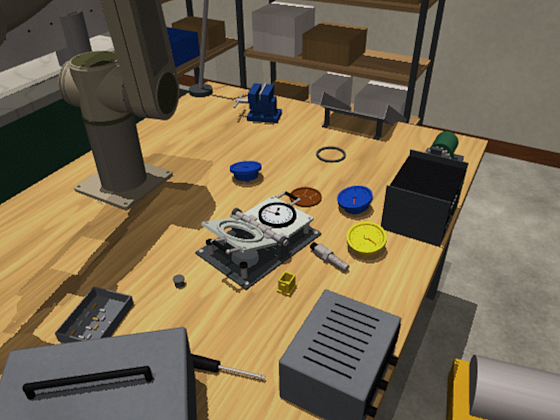

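View pics/t0.png

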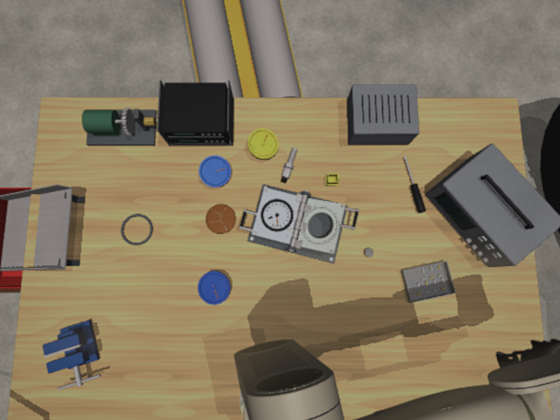

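```bash
python3 - <<'E'
import cv2
a=cv2.imread('pics/s0.png')[150:300,190:350];b=cv2.imread('pics/t0.png')[160:280,200:380]
cv2.imwrite('pics/s0c.png',cv2.resize(a,None,fx=4,fy=4,interpolation=cv2.INTER_CUBIC));cv2.imwrite('pics/t0c.png',cv2.resize(b,None,fx=4,fy=4,interpolation=cv2.INTER_CUBIC))
E
```

```text
(no output)
```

View pics/s0c.png

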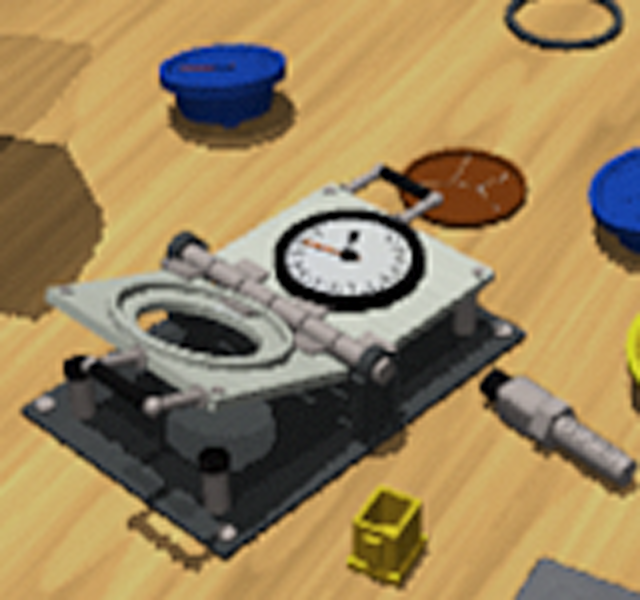

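View pics/t0c.png

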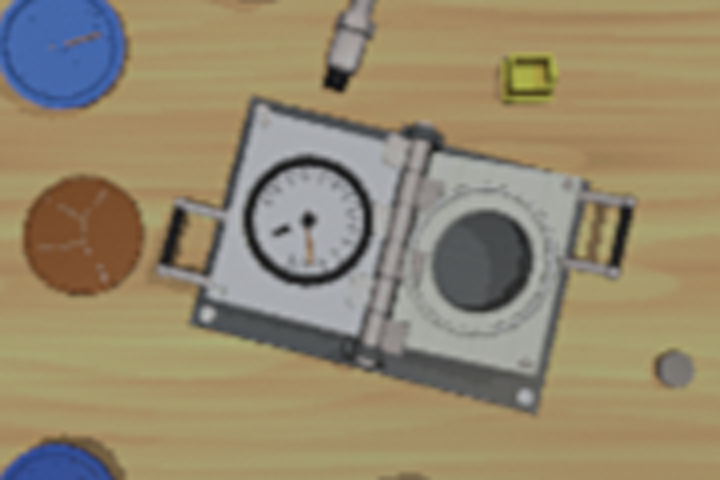

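```bash
cat > fit.py <<'E'
from h import *
from scipy.optimize import least_squares
def c4(p,ox,oy,f=4): return (p[0]+.5)/f-.5+ox,(p[1]+.5)/f-.5+oy
S=lambda u,v:c4((u,v),190,150); T=lambda u,v:c4((u,v),200,160)
# (cam,pix,frame,pt)
obs=[('top',T(192,325),'b',(-95,140,6)),('top',T(537,413),'b',(-95,-140,6)),
('scene',S(225,558),'b',(95,-140,6)),('scene',S(526,333),'b',(95,140,6)),('scene',S(22,410),'b',(-95,-140,6)),
('top',T(308,220),'b',(0,68,63)),('scene',(277.5,216),'b',(0,68,63)),
('top',T(175,235),'b',(-37,166,49)),('scene',S(405,183),'b',(-37,166,49)),
('top',T(256,97),'b',(75,128,53)),('scene',S(492,272),'b',(75,128,53)),
('top',T(624,237),'c',(37,-166,-9)),('scene',S(125,385),'c',(37,-166,-9)),
('top',T(584,180),'c',(75,-128,-5)),('top',T(540,372),'c',(-75,-128,-5)),('scene',S(48,293),'c',(-75,-128,-5)),('scene',S(212,403),'c',(75,-128,-5))]
def pts(x,f,p):
    p=np.array(p,float)
    if f=='c':
        # cover opens: outward -y rises with angle
        a=-x[3];c,s=np.cos(a),np.sin(a);p=np.array([p[0],c*p[1]-s*p[2],s*p[1]+c*p[2]+58])
    c,s=np.cos(x[2]),np.sin(x[2]);return np.array([c*p[0]-s*p[1]+x[0],s*p[0]+c*p[1]+x[1],p[2]])
def res(x): return np.concatenate([proj(o[0],pts(x,o[2],o[3]))-o[1] for o in obs])
if __name__=='__main__':
    q=least_squares(res,[523,-51,-.25,.5],loss='soft_l1',x_scale=[10,10,.1,.1])
    print(q.x,np.degrees(q.x[2:]),q.cost)
    for o,e in zip(obs,q.fun.reshape(-1,2)):print(o[0],o[2],o[3],e.round(2))
    for n,f,p in [('nest_h','b',(-37,166,49)),('cover_h','c',(37,-166,-9)),('hinge','b',(0,0,58))]:print(n,pts(q.x,f,p).round(1))
    # triangulate each
    print('tri nest h',tri(obs[8][1],obs[7][1]));print('tri cover h',tri(obs[12][1],obs[11][1]))
    print('tri seat',tri(obs[6][1],obs[5][1]))
    for n in ['scene','top']:
        im=cv2.imread('pics/%s0.png'%n[0]);
    np.save('x.npy',q.x)
E
python3 fit.py
```

```text
[ 5.24061212e+02 -5.67419067e+01 -2.53430025e-01  3.86610928e-01] [-14.52047086  22.15117449] 8.561206416068222
top b (-95, 140, 6) [-0.14 -0.49]
top b (-95, -140, 6) [ 0.64 -0.04]
scene b (95, -140, 6) [-0.14 -0.44]
scene b (95, 140, 6) [ 0.38 -0.45]
scene b (-95, -140, 6) [-0.63 -0.26]
top b (0, 68, 63) [ 0.76 -0.42]
scene b (0, 68, 63) [-0.62 -3.02]
top b (-37, 166, 49) [-0.09  0.21]
scene b (-37, 166, 49) [0.46 0.54]
top b (75, 128, 53) [1.   2.81]
scene b (75, 128, 53) [ 0.8  -0.16]
top c (37, -166, -9) [-0.06 -0.36]
scene c (37, -166, -9) [-0.8   1.09]
top c (75, -128, -5) [-0.06 -1.  ]
top c (-75, -128, -5) [-0.55  0.42]
scene c (-75, -128, -5) [-0.18 -0.5 ]
scene c (75, -128, -5) [ 1.1  -0.27]
nest_h [529.9 113.2  49. ]
cover_h [ 520.5 -218.1  112.3]
hinge [524.1 -56.7  58. ]
tri nest h (array([529.57943028, 112.38414778,  51.45430637]), np.float64(1.3450516107506907))
tri cover h (array([ 520.27903439, -216.96955527,  114.30887086]), np.float64(2.967727481174164))
tri seat (array([541.58525085,  11.35691171,  51.6212051 ]), np.float64(0.03460443697455806))
```

```bash
cat > k.py <<'E'
import numpy as np,json,os
from scipy.spatial.transform import Rotation as Ro
from fit import pts
X=np.load('x.npy')
F='cmd.json'
def load():
    d=json.load(open(F)) if os.path.exists(F) else dict(p=[175.497,-573.765,303.892],r=[-90,0,-162.993])
    return np.array(d['p']),Ro.from_euler('xyz',d['r'],degrees=True)
def commit(row):  # final row of last call
    p,R=load();row=np.array(row,float)
    p=p+R.apply(row[:3]*1000);R=R*Ro.from_rotvec(row[3:])
    json.dump(dict(p=list(p),r=list(R.as_euler('xyz',degrees=True))),open(F,'w'));print('cmd',p.round(1),R.as_euler('xyz',degrees=True).round(2))
def rel(P,rpy=None):
    p,R=load();t=R.inv().apply(np.array(P)-p)/1000
    w=(R.inv()*Ro.from_euler('xyz',rpy,degrees=True)).as_rotvec() if rpy is not None else np.zeros(3)
    return np.concatenate([t,w]).round(4)
YAW=np.degrees(X[2])+180
def bar(which,ang): # world pos of bar middle at joint angle
    if which=='c': x=X.copy();x[3]=ang;return pts(x,'c',(37,-166,-9))
    c,s=np.cos(ang),np.sin(ang);return pts(X,'b',(-37,166*c+9*s,58+166*s-9*c))
E
python3 - <<'E'
from k import *
b=bar('c',X[3]);print(b)
print(rel(b+[0,0,54+45],[-90,0,YAW]))
E
```

```text
[ 520.47995138 -218.14074941  112.25484455]
[-0.4339  0.0926 -0.2392  0.      0.5503 -0.    ]
```

Call:
arm_command([
  [-0.043, 0.009, -0.024, 0, 0.055, 0],
  [-0.096, 0.02, -0.053, 0, 0.12, 0],
  [-0.15, 0.032, -0.083, 0, 0.19, 0],
  [-0.205, 0.044, -0.113, 0, 0.26, 0],
  [-0.26, 0.056, -0.143, 0, 0.33, 0],
  [-0.31, 0.066, -0.171, 0, 0.4, 0],
  [-0.36, 0.077, -0.198, 0, 0.46, 0],
  [-0.4, 0.085, -0.22, 0, 0.51, 0],
  [-0.434, 0.0926, -0.2392, 0, 0.55, 0],
  [-0.434, 0.0926, -0.2392, 0, 0.55, 0],
], jaw=0.35, force=20)

```text
time: 2.05
tool_pos: [521.6, -215.8, 210.5]
tcp_rot: [-90.0, -0.1, 165.7]
ft_force: [-0.4, -0.4, -0.4]
finger_gap: 27.5
```

```bash
python3 - <<'E'
from k import *;from h import *
commit([-0.434,0.0926,-0.2392,0,0.55,0])
s=r.sense();print(s['time'],s['tool_pos'],s['tcp_rot'],s['joint_pos'],s['finger_gap'],s['ft_force'])
a=snap('scene','s1.png');b=snap('top','t1.png')
cv2.imwrite('pics/1c.png',np.hstack([cv2.resize(a[120:300,170:370],(400,360),interpolation=2),cv2.resize(b[140:320,220:420],(400,360),interpolation=2)])[:,:,::-1])
E
```

```text
cmd [ 520.6 -218.1  211.3] [-90.     0.   165.49]
2.05 [ 521.61748236 -215.77053893  210.46655965] [-9.00479333e+01 -6.21242583e-02  1.65678502e+02] [-2.76935456e+01  5.67880026e+00  9.71264420e+01  3.30797286e-02
  7.72662855e+01  7.66206669e+01] 27.54546154007728 [-0.38644306 -0.4250926  -0.43922823]
```

View pics/1c.png

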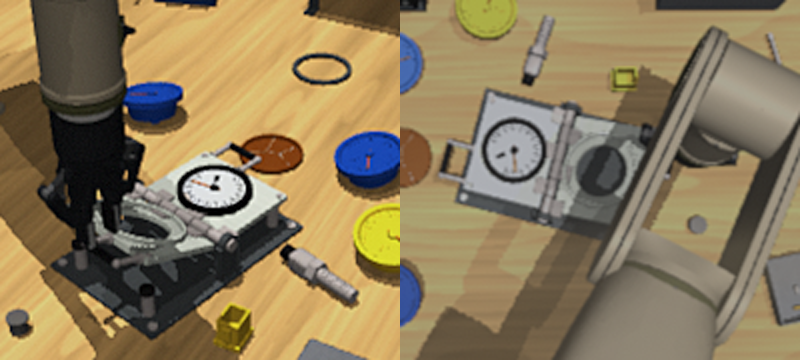

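Call:
arm_command([
  [0, 0.005, 0.002, 0, 0, 0],
  [0, 0.01, 0.002, 0, 0, 0],
  [0, 0.016, 0.002, 0, 0, 0],
  [0, 0.022, 0.002, 0, 0, 0],
  [0, 0.028, 0.002, 0, 0, 0],
  [0, 0.034, 0.002, 0, 0, 0],
  [0, 0.04, 0.002, 0, 0, 0],
  [0, 0.045, 0.002, 0, 0, 0],
  [0, 0.045, 0.002, 0, 0, 0],
  [0, 0.045, 0.002, 0, 0, 0],
])

```text
time: 3.4
tool_pos: [520.2, -220.1, 166.5]
tcp_rot: [-90.0, 0.0, 165.5]
ft_force: [0.1, -1.2, -0.4]
finger_gap: 27.8
```

```bash
python3 - <<'E'
from k import *;from h import *
commit([0,.045,.002,0,0,0])
s=r.sense();print(s['time'],s['tool_pos'],s['tcp_rot'],s['finger_gap'],s['ft_force'])
a=snap('scene','s2.png');
cv2.imwrite('pics/2c.png',cv2.resize(a[170:290,180:340],(800,600),interpolation=2)[:,:,::-1])
E
```

```text
cmd [ 520.1 -220.   166.3] [-90.     0.   165.49]
3.4 [ 520.20499291 -220.10620037  166.54310117] [-8.99950983e+01  2.12597175e-02  1.65492672e+02] 27.756124464613556 [ 0.08730334 -1.16510441 -0.4489035 ]
```

View pics/2c.png

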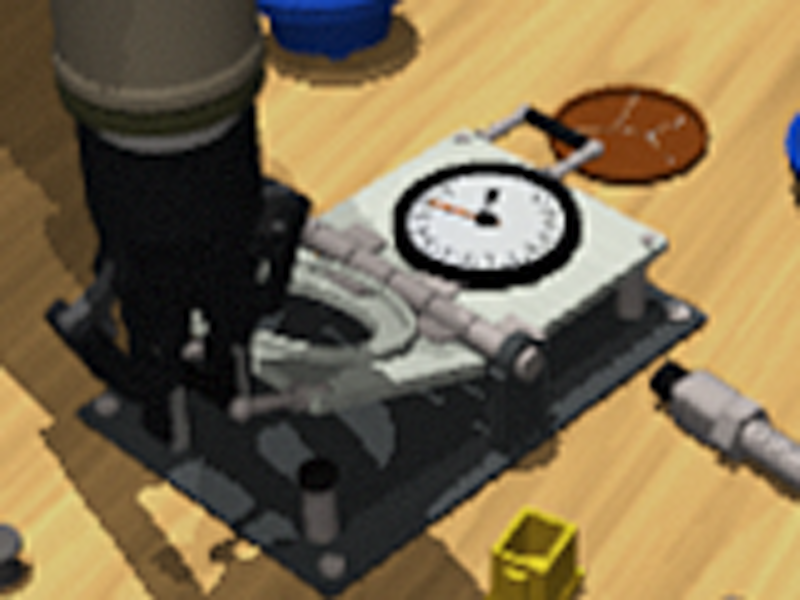

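Call:
arm_command([
  [0, 0, 0, 0, 0, 0],
  [0, 0, 0, 0, 0, 0],
  [0, 0, 0, 0, 0, 0],
  [0, 0, 0, 0, 0, 0],
  [0, 0, 0, 0, 0, 0],
  [0, 0, 0, 0, 0, 0],
  [0, 0, 0, 0, 0, 0],
  [0, 0, 0, 0, 0, 0],
  [0, 0, 0, 0, 0, 0],
  [0, 0, 0, 0, 0, 0],
], jaw=1, force=25)

```text
time: 4.7
tool_pos: [521.1, -216.4, 165.5]
tcp_rot: [-90.4, -0.0, 165.6]
ft_force: [7.9, 15.9, -4.5]
finger_gap: 9.1
```

```bash
python3 - <<'E'
from k import *;from h import *
s=r.sense();print(s['time'],s['tool_pos'],s['tcp_rot'],s['finger_gap'],s['ft_force'],s['wrist_torque'])
a=snap('scene','s3.png');
cv2.imwrite('pics/3c.png',cv2.resize(a[170:290,180:340],(800,600),interpolation=2)[:,:,::-1])
# swing waypoints
th=X[3]
p,_=load()
off=p-bar('c',th); print('off',off)
for d in np.radians([3,8,14,20,27,34,41,48,55,62]):
    print(np.degrees(d),rel(bar('c',th+d)+off))
E
```

```text
4.7 [ 521.09398551 -216.3986255   165.47931834] [-9.03580618e+01 -9.09954280e-03  1.65574826e+02] 9.129027274739434 [ 7.88734308 15.85932422 -4.53613214] [ 2.52519338 -1.29000796 -0.1125406 ]
off [-0.42640286 -1.88091937 54.03715545]
3.0000000000000004 [-0.     -0.0081 -0.0031  0.      0.      0.    ]
8.0 [-0.     -0.0213 -0.0091  0.      0.      0.    ]
14.0 [-0.     -0.0364 -0.0178  0.      0.      0.    ]
20.0 [-0.     -0.0505 -0.028   0.      0.      0.    ]
27.0 [-0.     -0.0654 -0.0418  0.      0.      0.    ]
34.0 [-0.     -0.0786 -0.0572  0.      0.      0.    ]
41.0 [-0.     -0.0898 -0.0741  0.      0.      0.    ]
48.00000000000001 [-0.     -0.0988 -0.0923  0.      0.      0.    ]
55.0 [-0.     -0.1056 -0.1115  0.      0.      0.    ]
62.0 [-0.     -0.11   -0.1313  0.      0.      0.    ]
```

View pics/3c.png

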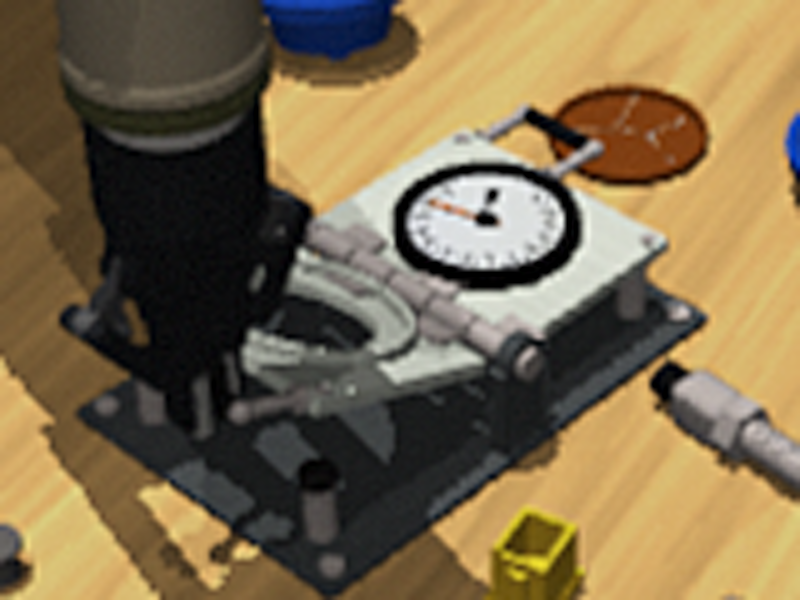

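```bash
python3 - <<'E'
from k import *
th=X[3]
for d in np.radians([3,8,14,20,27,34,41,48,55,62]):
    print(rel(bar('c',th+d)+[.6,1.7,54]))
E
```

```text
[-0.0001 -0.0081 -0.0068  0.      0.      0.    ]
[-0.0001 -0.0213 -0.0128  0.      0.      0.    ]
[-0.0001 -0.0364 -0.0215  0.      0.      0.    ]
[-0.0001 -0.0504 -0.0318  0.      0.      0.    ]
[-0.0001 -0.0654 -0.0455  0.      0.      0.    ]
[-0.0001 -0.0786 -0.0609  0.      0.      0.    ]
[-0.0001 -0.0897 -0.0779  0.      0.      0.    ]
[-0.0001 -0.0988 -0.096   0.      0.      0.    ]
[-1.000e-04 -1.055e-01 -1.152e-01  0.000e+00  0.000e+00  0.000e+00]
[-1.000e-04 -1.099e-01 -1.350e-01  0.000e+00  0.000e+00  0.000e+00]
```

Call:
arm_command([
  [0, -0.008, -0.0068, 0, 0, 0],
  [0, -0.0213, -0.0128, 0, 0, 0],
  [0, -0.0364, -0.0215, 0, 0, 0],
  [0, -0.0504, -0.0318, 0, 0, 0],
  [0, -0.0654, -0.0455, 0, 0, 0],
  [0, -0.0786, -0.0609, 0, 0, 0],
  [0, -0.0897, -0.0779, 0, 0, 0],
  [0, -0.0988, -0.096, 0, 0, 0],
  [0, -0.1055, -0.1152, 0, 0, 0],
  [0, -0.11, -0.135, 0, 0, 0],
])

```text
time: 6.0
tool_pos: [554.3, -89.4, 279.4]
tcp_rot: [-89.9, 0.2, 165.5]
ft_force: [-0.9, -5.7, 4.1]
finger_gap: 8.8
```

```bash
cat > st.py <<'E'
from k import *;from h import *
import sys
def st(row=None):
    if row is not None: commit(row)
    s=r.sense();p,_=load()
    cx=np.array([np.cos(X[2]),np.sin(X[2]),0]);cy=np.array([-cx[1],cx[0],0])
    d=s['tool_pos']-p
    f=s['ft_force']
    print('t',round(s['time'],2),'pos',s['tool_pos'].round(1),s['tcp_rot'].round(2),'gap',round(s['finger_gap'],1),'lag cx,cy,z',[round(float(d@v),1) for v in(cx,cy,[0,0,1])],'F cx,cy,z',[round(float(f@v),1) for v in(cx,cy,[0,0,1])],'M',s['wrist_torque'].round(2),'qd',np.abs(s['qd']).max().round(1))
    o=np.array([X[0],X[1],58]);e=s['tool_pos']+[0,0,-54]-o
    print('graspcradle',round(float(e@cx),1),round(float(e@cy),1),round(float(e[2]),1),'rad',round(float(np.hypot(e@cy,e[2])),1))
def both(n):
    a=snap('scene','s%s.png'%n);b=snap('top','t%s.png'%n)
    cv2.imwrite('pics/%sc.png'%n,np.hstack([cv2.resize(a[130:300,180:350],(400,400),interpolation=2),cv2.resize(b[140:310,220:390],(400,400),interpolation=2)])[:,:,::-1])
E
python3 - <<'E'
from st import *
st([0,-.11,-.135,0,0,0]);both(4)
for d in np.radians([70,78,86,94,102,110,117,123,128,133]):
    print(rel(bar('c',X[3]+d)+[.6,1.7,54]))
E
```

```text
cmd [553.9 -89.3 276.3] [-90.     0.   165.49]
t 6.0 pos [554.3 -89.4 279.4] [-89.88   0.17 165.45] gap 8.8 lag cx,cy,z [0.4, 0.0, 3.1] F cx,cy,z [0.5, -5.8, 4.1] M [-1.01  0.23  0.01] qd 16.4
graspcradle 37.5 -24.1 167.4 rad 169.1
[-0.0001 -0.0019 -0.0231  0.      0.      0.    ]
[-0.0001 -0.0007 -0.0463  0.      0.      0.    ]
[-0.0001  0.0037 -0.069   0.      0.      0.    ]
[-0.0002  0.0113 -0.0909  0.      0.      0.    ]
[-0.0002  0.0219 -0.1116  0.      0.      0.    ]
[-0.0002  0.0352 -0.1306  0.      0.      0.    ]
[-0.0002  0.0489 -0.1455  0.      0.      0.    ]
[-0.0002  0.0621 -0.157   0.      0.      0.    ]
[-0.0002  0.0739 -0.1654  0.      0.      0.    ]
[-0.0002  0.0864 -0.1727  0.      0.      0.    ]
```

View pics/4c.png

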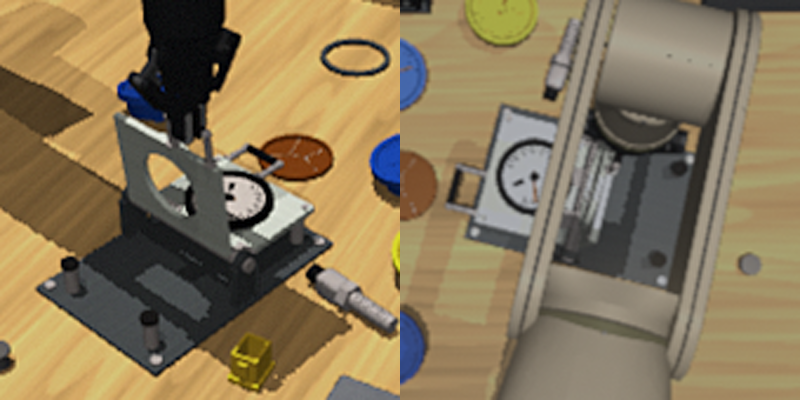

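Call:
arm_command([
  [0, -0.0025, -0.0231, 0, 0, 0],
  [0, -0.0013, -0.0463, 0, 0, 0],
  [0, 0.003, -0.069, 0, 0, 0],
  [0, 0.0107, -0.0909, 0, 0, 0],
  [0, 0.0215, -0.1116, 0, 0, 0],
  [0, 0.035, -0.1306, 0, 0, 0],
  [0, 0.0487, -0.1455, 0, 0, 0],
  [0, 0.062, -0.157, 0, 0, 0],
  [0, 0.0739, -0.1654, 0, 0, 0],
  [0, 0.0864, -0.1727, 0, 0, 0],
])

```text
time: 7.35
tool_pos: [598.0, 78.6, 190.0]
tcp_rot: [-90.1, 0.1, 165.5]
ft_force: [5.3, -1.3, 4.1]
finger_gap: 8.8
```

```bash
python3 - <<'E'
from st import *
st([0,.0864,-.1727,0,0,0]);both(5)
for d in np.radians([138,143,148,151,154,156,157.85]):
    print(rel(bar('c',X[3]+d)+[.6,1.7,54]))
E
```

```text
cmd [597.1  77.9 189.9] [-90.     0.   165.49]
t 7.35 pos [598.   78.6 190. ] [-9.005e+01  1.100e-01  1.655e+02] gap 8.8 lag cx,cy,z [0.7, 0.9, 0.1] F cx,cy,z [5.5, 0.1, 4.1] M [-0.31 -0.79 -0.04] qd 9.8
graspcradle 37.7 149.5 78.0 rad 168.7
[-0.0002  0.0131 -0.0062  0.      0.      0.    ]
[-0.0002  0.0267 -0.0113  0.      0.      0.    ]
[-0.0002  0.0406 -0.0152  0.      0.      0.    ]
[-0.0002  0.0492 -0.0169  0.      0.      0.    ]
[-0.0002  0.0578 -0.0182  0.      0.      0.    ]
[-0.0002  0.0635 -0.0188  0.      0.      0.    ]
[-0.0002  0.0689 -0.0192  0.      0.      0.    ]
```

View pics/5c.png

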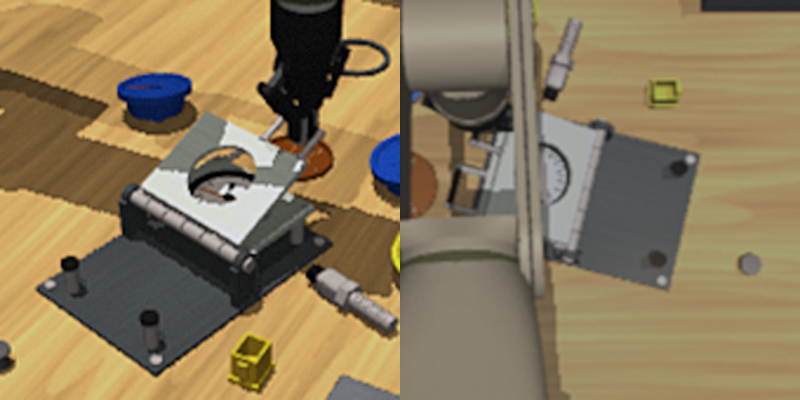

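Call:
arm_command([
  [0, 0.0131, -0.0062, 0, 0, 0],
  [0, 0.0267, -0.0113, 0, 0, 0],
  [0, 0.04, -0.0152, 0, 0, 0],
  [0, 0.049, -0.0169, 0, 0, 0],
  [0, 0.055, -0.018, 0, 0, 0],
  [0, 0.0595, -0.0185, 0, 0, 0],
  [0, 0.0635, -0.0188, 0, 0, 0],
  [0, 0.066, -0.019, 0, 0, 0],
  [0, 0.0675, -0.0192, 0, 0, 0],
  [0, 0.0685, -0.0192, 0, 0, 0],
], force=50)

```text
time: 8.7
tool_pos: [602.8, 96.8, 121.4]
tcp_rot: [-90.1, 0.1, 165.5]
ft_force: [5.7, 0.9, 3.4]
finger_gap: 8.4
```

```bash
python3 - <<'E'
from st import *
st([0,.0685,-.0192,0,0,0]);both(6)
E
```

```text
cmd [601.9  96.5 121.4] [-90.     0.   165.49]
t 8.7 pos [602.8  96.8 121.4] [-9.0050e+01  1.1000e-01  1.6548e+02] gap 8.4 lag cx,cy,z [0.8, 0.5, 0.0] F cx,cy,z [5.3, 2.3, 3.4] M [-0.17 -0.97 -0.04] qd 0.7
graspcradle 37.7 168.4 9.4 rad 168.6
```

View pics/6c.png

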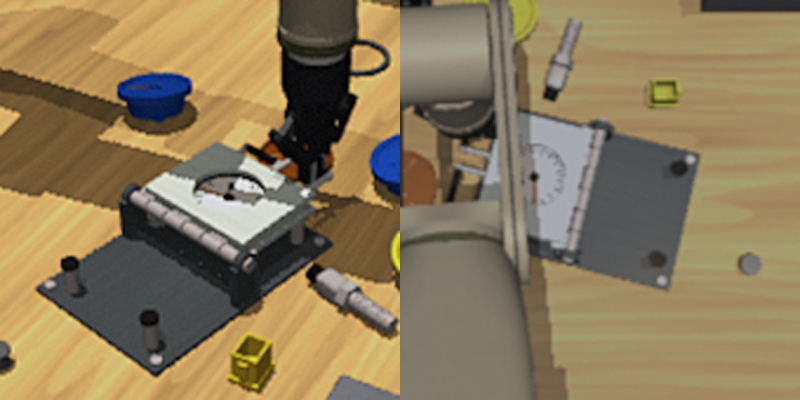

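Call:
arm_command([
  [0, 0.0005, 0, 0, 0, 0],
  [0, 0.001, 0, 0, 0, 0],
  [0, 0.0015, 0, 0, 0, 0],
  [0, 0.002, 0, 0, 0, 0],
  [0, 0.0025, 0, 0, 0, 0],
  [0, 0.003, 0, 0, 0, 0],
  [0, 0.0035, 0, 0, 0, 0],
  [0, 0.0035, 0, 0, 0, 0],
  [0, 0.0035, 0, 0, 0, 0],
  [0, 0.0035, 0, 0, 0, 0],
])

```text
time: 10.05
tool_pos: [602.9, 96.9, 119.2]
tcp_rot: [-90.1, 0.1, 165.5]
ft_force: [0.6, 0.2, 13.2]
finger_gap: 8.3
```

```bash
python3 - <<'E'
from st import *
st([0,.0035,0,0,0,0])
E
```

```text
cmd [601.9  96.5 117.9] [-90.     0.   165.49]
t 10.05 pos [602.9  96.9 119.2] [-9.0060e+01  1.2000e-01  1.6549e+02] gap 8.3 lag cx,cy,z [0.8, 0.7, 1.3] F cx,cy,z [0.5, 0.4, 13.2] M [-0.24 -0.17 -0.06] qd 0.1
graspcradle 37.8 168.5 7.2 rad 168.7
```

Call:
arm_command([
  [0, 0.0003, 0, 0, 0, 0],
  [0, 0.0006, 0, 0, 0, 0],
  [0, 0.0006, 0, 0, 0, 0],
  [0, 0.0006, 0, 0, 0, 0],
  [0, 0.0006, 0, 0, 0, 0],
  [0, 0.0006, 0, 0, 0, 0],
  [0, 0.0004, 0, 0, 0, 0],
  [0, 0.0, 0, 0, 0, 0],
  [0, -0.001, 0, 0, 0, 0],
  [0, -0.0013, 0, 0, 0, 0],
])

```text
time: 11.3
tool_pos: [602.8, 96.9, 119.3]
tcp_rot: [-90.1, 0.1, 165.5]
ft_force: [7.7, 0.5, 1.4]
finger_gap: 8.2
```

```bash
python3 - <<'E'
from st import *
st([0,-.0013,0,0,0,0])
E
```

```text
cmd [601.9  96.5 119.2] [-90.     0.   165.49]
t 11.3 pos [602.8  96.9 119.3] [-9.0060e+01  1.2000e-01  1.6548e+02] gap 8.2 lag cx,cy,z [0.7, 0.6, 0.1] F cx,cy,z [7.3, 2.4, 1.4] M [-0.03 -1.09  0.01] qd 0.1
graspcradle 37.7 168.5 7.3 rad 168.6
```

Call:
arm_command([
  [0, 0, 0, 0, 0, 0],
  [0, 0, 0, 0, 0, 0],
  [0, 0, 0, 0, 0, 0],
  [0, -0.006, 0, 0, 0, 0],
  [0, -0.022, 0, 0, 0, 0],
  [0, -0.038, 0, 0, 0, 0],
  [0.015, -0.045, 0, 0, 0, 0],
  [0.04, -0.045, 0, 0, 0, 0],
  [0.065, -0.042, 0, 0, 0, 0],
  [0.074, -0.036, 0, 0, 0, 0],
], jaw=0.35, force=25)

```text
time: 12.55
tool_pos: [530.1, 115.4, 156.6]
tcp_rot: [-90.0, 0.1, 165.5]
ft_force: [0.3, -0.3, -0.9]
finger_gap: 27.9
```

```bash
python3 - <<'E'
from st import *
st([.074,-.036,0,0,0,0]);both(7)
o=np.array([X[0],X[1],0])+0
b=bar('n',0);print(b,rel(b+[.6+.9*.25*0+.6,2.3,54]))
E
```

```text
cmd [530.3 115.  155.2] [-90.     0.   165.49]
t 12.55 pos [530.1 115.4 156.6] [-9.0050e+01  1.1000e-01  1.6552e+02] gap 27.9 lag cx,cy,z [-0.3, 0.3, 1.4] F cx,cy,z [0.4, -0.2, -0.9] M [-0.04  0.01  0.02] qd 11.2
graspcradle -37.3 168.1 44.6 rad 173.9
[529.8635598  113.23259947  49.        ] [-0.0006  0.0522 -0.0007  0.      0.      0.    ]
```

View pics/7c.png

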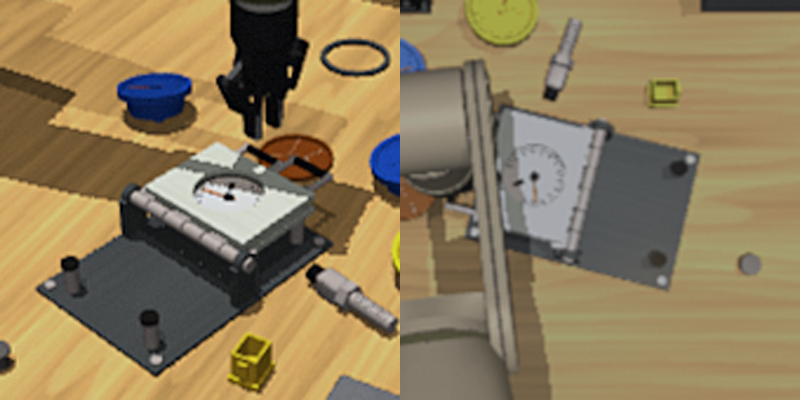

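Call:
arm_command([
  [0, 0.006, 0, 0, 0, 0],
  [0, 0.014, 0, 0, 0, 0],
  [0, 0.022, 0, 0, 0, 0],
  [0, 0.03, 0, 0, 0, 0],
  [0, 0.038, 0, 0, 0, 0],
  [0, 0.045, 0, 0, 0, 0],
  [0, 0.05, 0, 0, 0, 0],
  [0, 0.052, 0, 0, 0, 0],
  [0, 0.052, 0, 0, 0, 0],
  [0, 0.052, 0, 0, 0, 0],
])

```text
time: 13.9
tool_pos: [530.6, 115.0, 103.6]
tcp_rot: [-90.0, 0.0, 165.5]
ft_force: [0.5, 1.1, 0.6]
finger_gap: 27.7
```

Call:
arm_command([
  [0, 0, 0, 0, 0, 0],
  [0, 0, 0, 0, 0, 0],
  [0, 0, 0, 0, 0, 0],
  [0, 0, 0, 0, 0, 0],
  [0, 0, 0, 0, 0, 0],
  [0, 0, 0, 0, 0, 0],
  [0, 0, 0, 0, 0, 0],
  [0, 0, 0, 0, 0, 0],
  [0, 0, 0, 0, 0, 0],
  [0, 0, 0, 0, 0, 0],
], jaw=1, force=40)

```text
time: 15.15
tool_pos: [530.7, 115.7, 103.6]
tcp_rot: [-90.1, 0.0, 165.5]
ft_force: [1.6, 5.0, 1.4]
finger_gap: 8.5
```

```bash
python3 - <<'E'
from st import *
st([0,.052,0,0,0,0]);both(8)
p,_=load();off=p-bar('n',0);print(off)
for d in np.radians([1,3,6,10,15,21,27,34,41,48]):
    print(rel(bar('n',d)+off))
E
```

```text
cmd [530.3 115.  103.2] [-90.     0.   165.49]
t 15.15 pos [530.7 115.7 103.6] [-9.008e+01  4.000e-02  1.655e+02] gap 8.5 lag cx,cy,z [0.2, 0.8, 0.4] F cx,cy,z [0.3, 5.2, 1.4] M [ 0.79 -0.14 -0.02] qd 0.1
graspcradle -36.8 168.6 -8.4 rad 168.8
[ 0.42949086  1.76030247 54.192     ]
[-0.     -0.0029 -0.0001  0.      0.      0.    ]
[-0.     -0.0087 -0.0002  0.      0.      0.    ]
[-0.     -0.0174 -0.      0.      0.      0.    ]
[ 0.    -0.029  0.001  0.     0.     0.   ]
[ 0.     -0.0433  0.0033  0.      0.      0.    ]
[ 0.     -0.0601  0.0078  0.      0.      0.    ]
[ 0.     -0.0763  0.014   0.      0.      0.    ]
[ 0.     -0.0944  0.0233  0.      0.      0.    ]
[ 0.     -0.1111  0.0348  0.      0.      0.    ]
[ 0.     -0.1263  0.0482  0.      0.      0.    ]
```

View pics/8c.png

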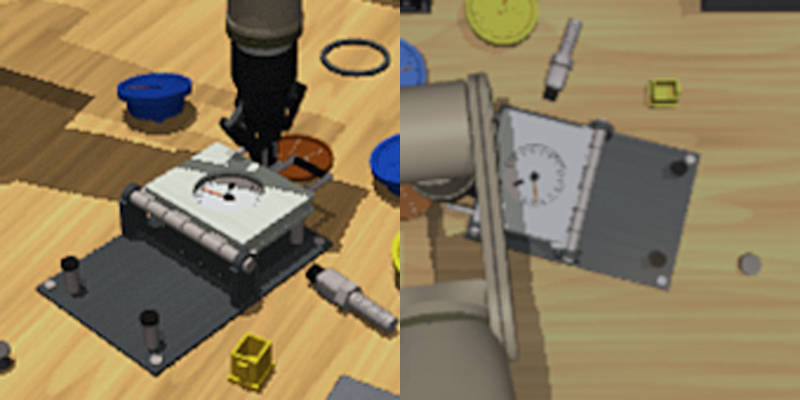

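Call:
arm_command([
  [0, -0.003, -0.0009, 0, 0, 0],
  [0, -0.0087, -0.001, 0, 0, 0],
  [0, -0.0174, -0.0008, 0, 0, 0],
  [0, -0.029, 0.0002, 0, 0, 0],
  [0, -0.0433, 0.0025, 0, 0, 0],
  [0, -0.0601, 0.007, 0, 0, 0],
  [0, -0.0763, 0.0132, 0, 0, 0],
  [0, -0.0944, 0.0225, 0, 0, 0],
  [0, -0.1111, 0.034, 0, 0, 0],
  [0, -0.1263, 0.0474, 0, 0, 0],
])

```text
time: 16.5
tool_pos: [519.0, 71.3, 230.8]
tcp_rot: [-90.3, 0.1, 165.6]
ft_force: [3.8, 12.1, -1.8]
finger_gap: 8.4
```

```bash
python3 - <<'E'
from st import *
p,_=load();off=p-bar('n',0)+.0008*1000*np.array([.25,.968,0])
st([0,-.1263,.0474,0,0,0]);both(9);print(off)
for d in np.radians([55,62,69,76,83,90,97,104,110,116]):
    print(rel(bar('n',d)+off))
E
```

```text
cmd [518.4  69.1 229.5] [-90.     0.   165.49]
t 16.5 pos [519.   71.3 230.8] [-9.0310e+01  7.0000e-02  1.6557e+02] gap 8.4 lag cx,cy,z [0.0, 2.3, 1.3] F cx,cy,z [0.6, 12.7, -1.8] M [ 2.23 -0.67 -0.05] qd 13.3
graspcradle -37.0 122.7 118.8 rad 170.8
[ 0.62949086  2.53470247 54.192     ]
[ 0.     -0.0135  0.0152  0.      0.      0.    ]
[ 0.     -0.025   0.0319  0.      0.      0.    ]
[ 0.     -0.0344  0.0499  0.      0.      0.    ]
[ 0.     -0.0416  0.0689  0.      0.      0.    ]
[ 0.     -0.0464  0.0886  0.      0.      0.    ]
[ 0.     -0.0487  0.1088  0.      0.      0.    ]
[ 0.     -0.0486  0.1291  0.      0.      0.    ]
[ 1.000e-04 -4.590e-02  1.492e-01  0.000e+00  0.000e+00  0.000e+00]
[ 1.000e-04 -4.180e-02  1.661e-01  0.000e+00  0.000e+00  0.000e+00]
[ 1.000e-04 -3.580e-02  1.825e-01  0.000e+00  0.000e+00  0.000e+00]
```

View pics/9c.png

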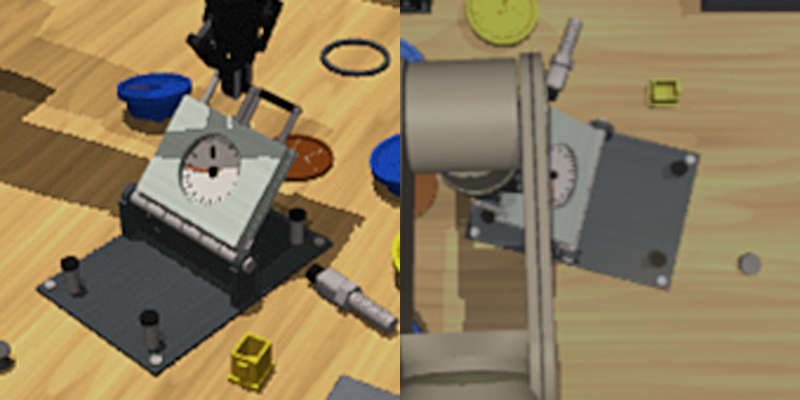

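Pair is closed and rising at about 47°. Continue.

Call:
arm_command([
  [0, -0.0135, 0.0147, 0, 0, 0],
  [0, -0.025, 0.0314, 0, 0, 0],
  [0, -0.0344, 0.0495, 0, 0, 0],
  [0, -0.0416, 0.0686, 0, 0, 0],
  [0, -0.0464, 0.0885, 0, 0, 0],
  [0, -0.0487, 0.1088, 0, 0, 0],
  [0, -0.0486, 0.1291, 0, 0, 0],
  [0, -0.0459, 0.1492, 0, 0, 0],
  [0, -0.0418, 0.1661, 0, 0, 0],
  [0, -0.0358, 0.1825, 0, 0, 0],
])

```text
time: 17.85
tool_pos: [472.9, -108.1, 267.2]
tcp_rot: [-90.0, 0.1, 165.5]
ft_force: [-2.3, 2.0, 7.9]
finger_gap: 8.3
```

```bash
python3 - <<'E'
from st import *
off=[.63,2.53,54.19]
st([0,-.0358,.1825,0,0,0]);both(10)
for d in np.radians([123,130,136,142,148,154,159,164,168,171]):
    print(rel(bar('n',d)+off))
E
```

```text
cmd [ 472.7 -107.6  265.3] [-90.     0.   165.49]
t 17.85 pos [ 472.9 -108.1  267.2] [-9.0010e+01  1.2000e-01  1.6549e+02] gap 8.3 lag cx,cy,z [0.3, -0.4, 1.9] F cx,cy,z [-2.8, 1.3, 7.9] M [ 0.78  0.23 -0.03] qd 15.5
graspcradle -36.6 -62.5 155.2 rad 167.3
[0.0001 0.009  0.0182 0.     0.     0.    ]
[0.0001 0.0202 0.0351 0.     0.     0.    ]
[0.0001 0.0313 0.0485 0.     0.     0.    ]
[0.0001 0.0438 0.0606 0.     0.     0.    ]
[0.0001 0.0575 0.0713 0.     0.     0.    ]
[0.0001 0.0722 0.0806 0.     0.     0.    ]
[0.0001 0.0852 0.0871 0.     0.     0.    ]
[0.0001 0.0987 0.0924 0.     0.     0.    ]
[1.000e-04 1.098e-01 9.580e-02 0.000e+00 0.000e+00 0.000e+00]
[1.000e-04 1.182e-01 9.790e-02 0.000e+00 0.000e+00 0.000e+00]
```

View pics/10c.png

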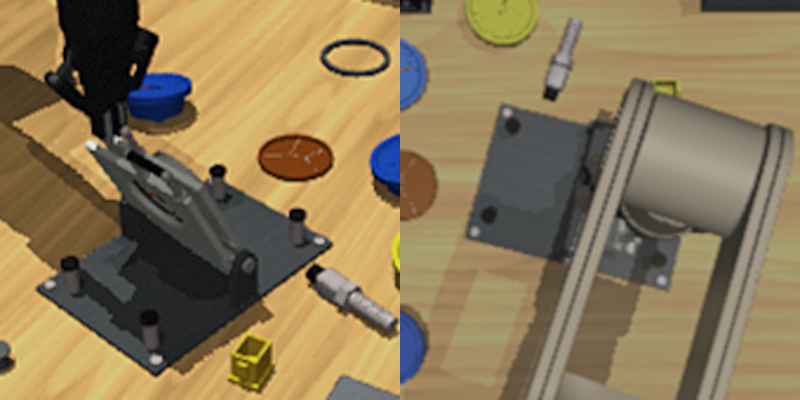

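Call:
arm_command([
  [0, 0.009, 0.0182, 0, 0, 0],
  [0, 0.0202, 0.0351, 0, 0, 0],
  [0, 0.0313, 0.0485, 0, 0, 0],
  [0, 0.0438, 0.0606, 0, 0, 0],
  [0, 0.0575, 0.0713, 0, 0, 0],
  [0, 0.0722, 0.0806, 0, 0, 0],
  [0, 0.0852, 0.0871, 0, 0, 0],
  [0, 0.0987, 0.0924, 0, 0, 0],
  [0, 0.1085, 0.0955, 0, 0, 0],
  [0, 0.115, 0.0973, 0, 0, 0],
])

```text
time: 19.2
tool_pos: [448.5, -201.7, 149.7]
tcp_rot: [-90.0, 0.0, 165.5]
ft_force: [3.5, 3.1, 3.2]
finger_gap: 8.3
```

```bash
python3 - <<'E'
from st import *
off=[.63,2.53,54.19]
st([0,.115,.0973,0,0,0]);both(11)
for d in np.radians([171,173,175,177,178,179,180]):
    print(rel(bar('n',d)+off))
E
```

```text
cmd [ 448.3 -201.8  150.3] [-90.     0.   165.49]
t 19.2 pos [ 448.5 -201.7  149.7] [-90.02   0.   165.49] gap 8.3 lag cx,cy,z [0.1, 0.1, -0.6] F cx,cy,z [2.6, 3.9, 3.2] M [ 0.83 -0.66 -0.04] qd 5.4
graspcradle -36.8 -159.3 37.7 rad 163.7
[0.0001 0.0032 0.0006 0.     0.     0.    ]
[0.0001 0.0089 0.0017 0.     0.     0.    ]
[0.0001 0.0147 0.0026 0.     0.     0.    ]
[0.0001 0.0204 0.0033 0.     0.     0.    ]
[0.0001 0.0233 0.0036 0.     0.     0.    ]
[0.0001 0.0262 0.0038 0.     0.     0.    ]
[0.0001 0.0291 0.004  0.     0.     0.    ]
```

View pics/11c.png

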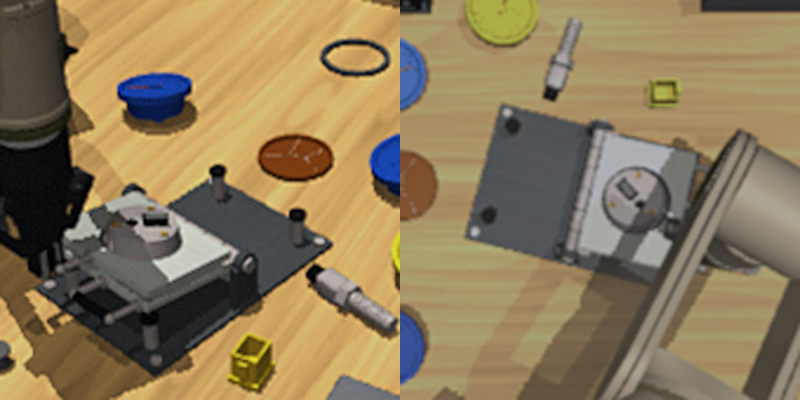

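Call:
arm_command([
  [0, 0.004, 0.0008, 0, 0, 0],
  [0, 0.009, 0.0017, 0, 0, 0],
  [0, 0.014, 0.0025, 0, 0, 0],
  [0, 0.018, 0.003, 0, 0, 0],
  [0, 0.021, 0.0034, 0, 0, 0],
  [0, 0.0235, 0.0036, 0, 0, 0],
  [0, 0.0255, 0.0037, 0, 0, 0],
  [0, 0.027, 0.0038, 0, 0, 0],
  [0, 0.028, 0.0039, 0, 0, 0],
  [0, 0.029, 0.004, 0, 0, 0],
])

```text
time: 20.55
tool_pos: [447.5, -205.6, 121.8]
tcp_rot: [-90.0, 0.0, 165.5]
ft_force: [0.9, 6.5, 13.1]
finger_gap: 8.2
```

```bash
python3 - <<'E'
from st import *
st([0,.029,.004,0,0,0])
E
```

```text
cmd [ 447.3 -205.6  121.3] [-90.     0.   165.49]
t 20.55 pos [ 447.5 -205.6  121.8] [-90.    0.  165.5] gap 8.2 lag cx,cy,z [0.1, 0.1, 0.5] F cx,cy,z [-0.8, 6.5, 13.1] M [ 0.93 -0.04 -0.04] qd 0.5
graspcradle -36.8 -163.3 9.8 rad 163.6
```

Call:
arm_command([
  [0, 0, 0, 0, 0, 0],
  [0, 0.0003, 0, 0, 0, 0],
  [0, 0.0006, 0, 0, 0, 0],
  [0, 0.0006, 0, 0, 0, 0],
  [0, 0.0006, 0, 0, 0, 0],
  [0, 0.0006, 0, 0, 0, 0],
  [0, 0.0006, 0, 0, 0, 0],
  [0, 0.0006, 0, 0, 0, 0],
  [0, 0.0006, 0, 0, 0, 0],
  [0, 0.0006, 0, 0, 0, 0],
])

```text
time: 21.8
tool_pos: [447.5, -205.6, 121.7]
tcp_rot: [-90.0, 0.0, 165.5]
ft_force: [-1.2, 6.8, 13.5]
finger_gap: 8.1
```

```bash
python3 - <<'E'
from st import *
st([0,.0006,0,0,0,0]);both(12)
E
```

```text
cmd [ 447.3 -205.6  120.7] [-90.     0.   165.49]
t 21.8 pos [ 447.5 -205.6  121.7] [-90.     0.   165.51] gap 8.1 lag cx,cy,z [0.1, 0.1, 1.0] F cx,cy,z [-2.9, 6.3, 13.5] M [0.98 0.11 0.02] qd 0.1
graspcradle -36.8 -163.3 9.7 rad 163.6
```

View pics/12c.png

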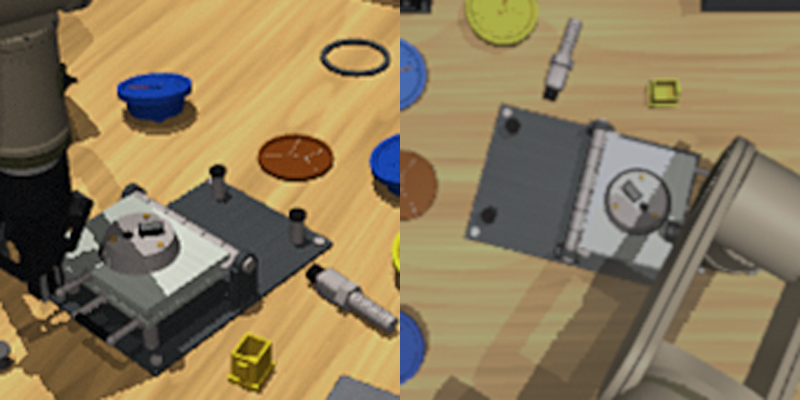

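```bash
python3 - <<'E'
from st import *
a=cv2.imread('pics/s12.png')
x=X.copy();x[0]+=.6;x[1]+=2
for ang,col in [(0,(0,255,0)),(.05,(0,0,255))]:
    x[3]=ang
    for p in [(37-22,-166,-9),(37+22,-166,-9),(75,-128,-13),(75,-128,-5),(75,-20,-5),(75,-20,-13)]:
        u=proj('scene',pts(x,'c',p)); cv2.circle(a,tuple(int(round(v*16)) for v in u),8,col,-1,shift=4)
cv2.imwrite('pics/12d.png',cv2.resize(a[200:290,180:300],(800,600),interpolation=cv2.INTER_NEAREST))
print(r.spot_point('scene','cover_handle')[:2],proj('scene',pts(np.r_[x[:3],0],'c',(37,-166,-9))),proj('scene',pts(np.r_[x[:3],.05],'c',(37,-166,-9))))
E
```

```text
[{'position': [219.5, 271.3], 'conf': 0.69}] [220.16215432 268.87607841] [219.78590404 266.32547986]
```

View pics/12d.png

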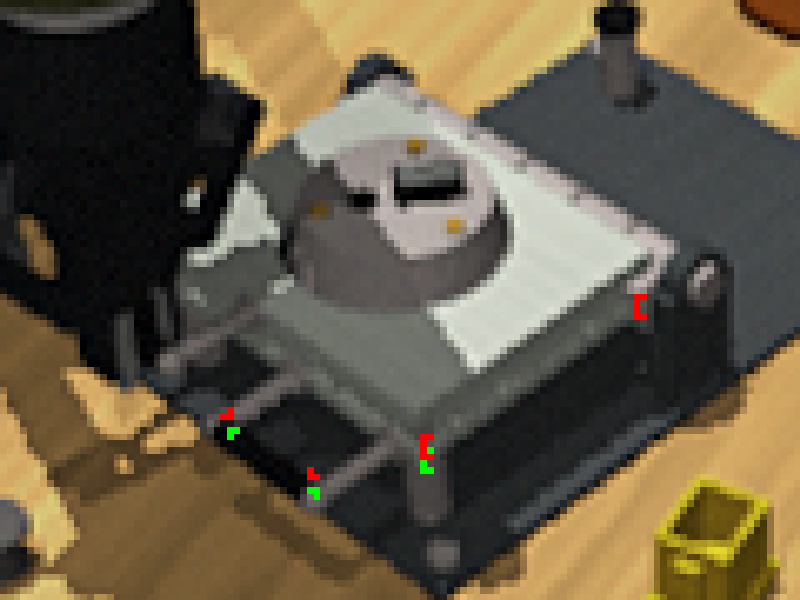

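```bash
python3 - <<'E'
from st import *
off=[.63,2.53,54.3]
for d in np.radians([180,179,177,174,170,165,159,152,145,138]):
    print(rel(bar('n',d)+off))
E
```

```text
[ 0.0001 -0.0006  0.      0.      0.      0.    ]
[ 0.0001 -0.0035 -0.0002  0.      0.      0.    ]
[ 0.0001 -0.0093 -0.0007  0.      0.      0.    ]
[ 0.0001 -0.0179 -0.0018  0.      0.      0.    ]
[ 0.0001 -0.0293 -0.0041  0.      0.      0.    ]
[ 0.0001 -0.0433 -0.008   0.      0.      0.    ]
[ 0.0001 -0.0595 -0.0142  0.      0.      0.    ]
[ 0.0001 -0.0775 -0.0237  0.      0.      0.    ]
[ 0.0001 -0.0942 -0.0352  0.      0.      0.    ]
[ 1.000e-04 -1.094e-01 -4.870e-02  0.000e+00  0.000e+00  0.000e+00]
```

Call:
arm_command([
  [0, 0.0006, 0, 0, 0, 0],
  [0, 0.0006, 0, 0, 0, 0],
  [0, 0.0003, 0, 0, 0, 0],
  [0, -0.0006, 0, 0, 0, 0],
  [0, -0.0035, -0.0002, 0, 0, 0],
  [0, -0.0093, -0.0007, 0, 0, 0],
  [0, -0.0179, -0.0018, 0, 0, 0],
  [0, -0.0293, -0.0041, 0, 0, 0],
  [0, -0.0433, -0.008, 0, 0, 0],
  [0, -0.0595, -0.0142, 0, 0, 0],
])

```text
time: 23.2
tool_pos: [450.7, -192.7, 180.0]
tcp_rot: [-89.9, 0.0, 165.5]
ft_force: [6.0, -2.7, -4.0]
finger_gap: 8.5
```

```bash
python3 - <<'E'
from st import *
off=[.63,2.53,54.3]
st([0,-.0595,-.0142,0,0,0]);both(13)
for d in np.radians([152,144,136,128,120,112,104,96,88,80]):
    print(rel(bar('n',d)+off))
E
```

```text
cmd [ 450.9 -191.9  180.2] [-90.     0.   165.49]
t 23.2 pos [ 450.7 -192.7  180. ] [-89.9    0.   165.48] gap 8.5 lag cx,cy,z [-0.0, -0.8, -0.2] F cx,cy,z [6.5, -1.1, -4.0] M [-0.54 -1.    0.02] qd 15.1
graspcradle -37.0 -150.0 68.0 rad 164.7
[ 0.0001 -0.018  -0.0095  0.      0.      0.    ]
[ 0.0001 -0.037  -0.0228  0.      0.      0.    ]
[ 0.0001 -0.0539 -0.0386  0.      0.      0.    ]
[ 0.0001 -0.0685 -0.0567  0.      0.      0.    ]
[ 0.0001 -0.0804 -0.0766  0.      0.      0.    ]
[ 0.0001 -0.0894 -0.098   0.      0.      0.    ]
[ 0.     -0.0954 -0.1204  0.      0.      0.    ]
[ 0.     -0.0981 -0.1434  0.      0.      0.    ]
[ 0.     -0.0977 -0.1666  0.      0.      0.    ]
[ 0.     -0.094  -0.1895  0.      0.      0.    ]
```

View pics/13c.png

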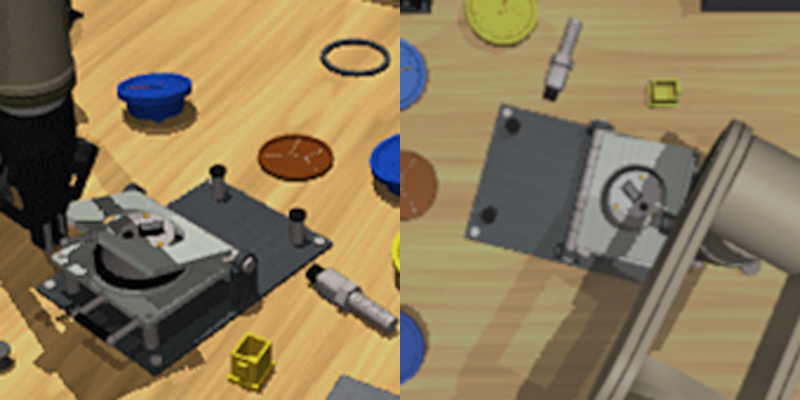

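Head stays in the cover leaf while the nest leaf lifts off it. Continue.

Call:
arm_command([
  [0, -0.018, -0.0095, 0, 0, 0],
  [0, -0.037, -0.0228, 0, 0, 0],
  [0, -0.0539, -0.0386, 0, 0, 0],
  [0, -0.0685, -0.0567, 0, 0, 0],
  [0, -0.0804, -0.0766, 0, 0, 0],
  [0, -0.0894, -0.098, 0, 0, 0],
  [0, -0.0954, -0.1204, 0, 0, 0],
  [0, -0.0981, -0.1434, 0, 0, 0],
  [0, -0.0977, -0.1666, 0, 0, 0],
  [0, -0.094, -0.1895, 0, 0, 0],
])

```text
time: 24.55
tool_pos: [498.9, -8.8, 275.3]
tcp_rot: [-89.9, 0.1, 165.5]
ft_force: [5.4, -4.7, 1.3]
finger_gap: 8.4
```

```bash
python3 - <<'E'
from st import *
off=[.63,2.53,54.3]
st([0,-.094,-.1895,0,0,0]);both(14)
for d in np.radians([72,64,56,48,40,33,26,20,14,9]):
    print(rel(bar('n',d)+off))
E
```

```text
cmd [498.4  -8.4 274.2] [-90.     0.   165.49]
t 24.55 pos [498.9  -8.8 275.3] [-8.9900e+01  1.3000e-01  1.6546e+02] gap 8.4 lag cx,cy,z [0.7, -0.2, 1.1] F cx,cy,z [6.4, -3.2, 1.3] M [-0.8  -0.78 -0.  ] qd 21.0
graspcradle -36.3 40.1 163.3 rad 168.2
[ 0.      0.0068 -0.0222  0.      0.      0.    ]
[ 0.      0.0166 -0.0432  0.      0.      0.    ]
[ 0.      0.0293 -0.0626  0.      0.      0.    ]
[ 0.      0.0446 -0.0801  0.      0.      0.    ]
[ 0.      0.0621 -0.0952  0.      0.      0.    ]
[ 0.      0.079  -0.1064  0.      0.      0.    ]
[ 0.      0.0972 -0.1154  0.      0.      0.    ]
[ 0.      0.1136 -0.1214  0.      0.      0.    ]
[-0.      0.1305 -0.1255  0.      0.      0.    ]
[-0.      0.1448 -0.1277  0.      0.      0.    ]
```

View pics/14c.png

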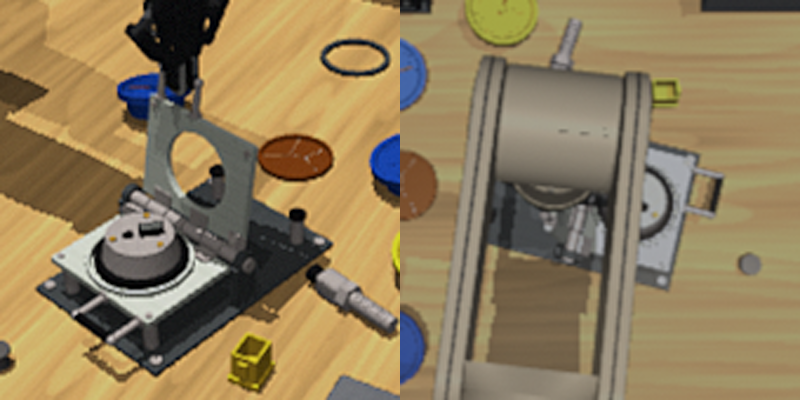

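Call:
arm_command([
  [0, 0.0068, -0.0222, 0, 0, 0],
  [0, 0.0166, -0.0432, 0, 0, 0],
  [0, 0.0293, -0.0626, 0, 0, 0],
  [0, 0.0446, -0.0801, 0, 0, 0],
  [0, 0.0621, -0.0952, 0, 0, 0],
  [0, 0.079, -0.1064, 0, 0, 0],
  [0, 0.0972, -0.1154, 0, 0, 0],
  [0, 0.1136, -0.1214, 0, 0, 0],
  [0, 0.1305, -0.1255, 0, 0, 0],
  [0, 0.1448, -0.1277, 0, 0, 0],
])

```text
time: 25.9
tool_pos: [531.2, 114.9, 128.6]
tcp_rot: [-90.0, 0.1, 165.5]
ft_force: [6.6, -0.9, 2.4]
finger_gap: 8.8
```

```bash
python3 - <<'E'
from st import *
off=[.63,2.53,54.3]
st([0,.1448,-.1277,0,0,0])
for d in np.radians([7,5,3,1.5,.5,0]):
    print(rel(bar('n',d)+off))
E
```

```text
cmd [530.3 115.2 129.4] [-90.     0.   165.49]
t 25.9 pos [531.2 114.9 128.6] [-9.0000e+01  1.1000e-01  1.6549e+02] gap 8.8 lag cx,cy,z [0.9, -0.0, -0.8] F cx,cy,z [6.6, 0.8, 2.4] M [-0.33 -0.9  -0.06] qd 12.1
graspcradle -36.2 168.0 16.6 rad 168.8
[-0.      0.0058 -0.0005  0.      0.      0.    ]
[-0.      0.0116 -0.0007  0.      0.      0.    ]
[-0.      0.0174 -0.0008  0.      0.      0.    ]
[-0.      0.0217 -0.0008  0.      0.      0.    ]
[-0.      0.0246 -0.0007  0.      0.      0.    ]
[-0.      0.0261 -0.0006  0.      0.      0.    ]
```

Call:
arm_command([
  [0, 0.0058, -0.0005, 0, 0, 0],
  [0, 0.0116, -0.0007, 0, 0, 0],
  [0, 0.017, -0.0008, 0, 0, 0],
  [0, 0.021, -0.0008, 0, 0, 0],
  [0, 0.0235, -0.0007, 0, 0, 0],
  [0, 0.025, -0.0006, 0, 0, 0],
  [0, 0.0262, -0.0006, 0, 0, 0],
  [0, 0.0268, -0.0006, 0, 0, 0],
  [0, 0.0268, -0.0006, 0, 0, 0],
  [0, 0.0268, -0.0006, 0, 0, 0],
])

```text
time: 27.15
tool_pos: [531.3, 115.6, 102.4]
tcp_rot: [-90.0, 0.1, 165.5]
ft_force: [6.5, 3.4, 1.5]
finger_gap: 8.4
```

```bash
python3 - <<'E'
from st import *
st([0,.0268,-.0006,0,0,0])
E
```

```text
cmd [530.5 115.8 102.6] [-90.     0.   165.49]
t 27.15 pos [531.3 115.6 102.4] [-9.0030e+01  1.1000e-01  1.6548e+02] gap 8.4 lag cx,cy,z [0.8, 0.1, -0.2] F cx,cy,z [5.4, 4.9, 1.5] M [ 0.13 -0.93 -0.05] qd 0.1
graspcradle -36.2 168.7 -9.6 rad 168.9
```

Call:
arm_command([
  [0, 0, 0, 0, 0, 0],
  [0, 0, 0, 0, 0, 0],
  [0, 0, 0, 0, 0, 0],
  [0, 0, 0, 0, 0, 0],
  [0, -0.008, 0, 0, 0, 0],
  [0, -0.022, 0, 0, 0, 0],
  [0, -0.04, 0, 0, 0, 0],
  [0, -0.06, 0, 0, 0, 0],
  [0, -0.085, 0, 0, 0, 0],
  [0, -0.11, 0, 0, 0, 0],
], jaw=0.35)

```text
time: 28.4
tool_pos: [530.8, 115.8, 215.1]
tcp_rot: [-90.0, 0.1, 165.5]
ft_force: [0.4, 0.1, 0.1]
finger_gap: 27.8
```

Call:
arm_command([
  [0, -0.02, -0.01, 0, 0, 0],
  [0, -0.05, -0.03, 0, 0, 0],
  [0, -0.08, -0.06, 0, 0, 0],
  [0, -0.1, -0.1, 0, 0, 0],
  [0, -0.1, -0.14, 0, 0, 0],
  [0, -0.1, -0.18, 0, 0, 0],
  [0, -0.1, -0.22, 0, 0, 0],
  [0, -0.1, -0.24, 0, 0, 0],
  [0, -0.1, -0.25, 0, 0, 0],
  [0, -0.1, -0.25, 0, 0, 0],
])

```text
time: 29.65
tool_pos: [593.1, 358.0, 313.3]
tcp_rot: [-90.0, 0.0, 165.5]
ft_force: [-0.5, -1.5, 0.3]
finger_gap: 27.7
```

```bash
python3 - <<'E'
from st import *
commit([0,-.11,0,0,0,0])
st([0,-.1,-.25,0,0,0]);both(15)
x=X.copy();x[0]+=.6;x[1]+=2
for t,f,q in [('cover_seat','c',(0,-68,0)),('head','c',(0,-68,0)),('nest_handle','n',0),('cover_handle','c',(37,-166,-9))]:
    o=[r.spot_point(c,t) for c in('scene','top')]
    P=bar('n',0) if f=='n' else pts(np.r_[x[:3],0],'c',q)
    for c,l in zip(('scene','top'),o): print(t,c,[(np.round(v['position'],1),round(v['conf'],2)) for v in l[:4]],'exp',proj(c,P).round(1))
E
```

```text
cmd [530.5 115.8 212.6] [-90.     0.   165.49]
cmd [593.1 357.8 312.6] [-90.     0.   165.49]
t 29.65 pos [593.1 358.  313.3] [-9.0020e+01  3.0000e-02  1.6552e+02] gap 27.7 lag cx,cy,z [-0.0, 0.2, 0.7] F cx,cy,z [-0.1, -1.5, 0.3] M [-0.  0.  0.] qd 1.2
graspcradle -37.1 418.8 201.3 rad 464.6
cover_seat scene [(array([240. , 241.2]), 0.59)] exp [239.8 238.8]
cover_seat top [(array([321.5, 226.6]), 0.64)] exp [320.2 225.3]
head scene [(array([356. , 196.9]), 0.92), (array([365.8, 233.9]), 0.92), (array([241.3, 238.5]), 0.87), (array([243.1, 167.8]), 0.84)] exp [239.8 238.8]
head top [(array([215.3, 283.3]), 0.84), (array([319.3, 227.1]), 0.83), (array([209.6, 169.3]), 0.78), (array([261.9, 144.9]), 0.56)] exp [320.2 225.3]
nest_handle scene [(array([290.5, 195.3]), 0.56), (array([260.7, 228. ]), 0.5), (array([323.5, 260.5]), 0.26)] exp [291.3 195.9]
nest_handle top [(array([239.8, 221.7]), 0.68)] exp [243.3 218.6]
cover_handle scene [(array([218.4, 271.5]), 0.74)] exp [220.2 268.9]
cover_handle top [] exp [353.8 222. ]
```

View pics/15c.png

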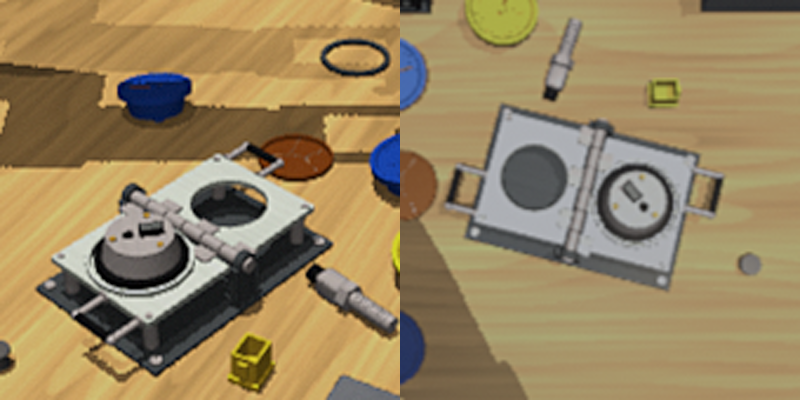

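View pics/t15.png

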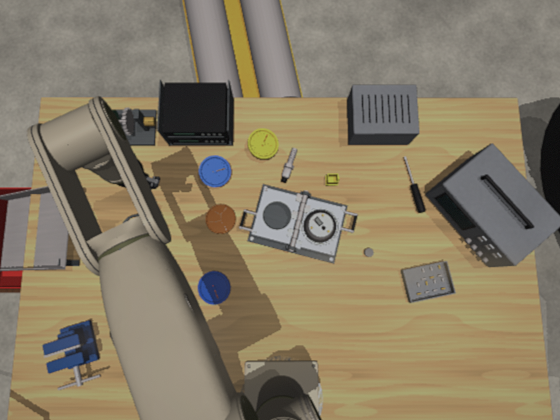

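```bash
python3 -c "
from bench import r
s=r.sense();print(s['time'],s['ft_force'],abs(s['qd']).max());print(r.hand_in())"
```

```text
30.15 [ 0.34439674  0.32487768 -0.38408542] 0.11591153479778052
the job is handed in; nothing more can be done
None
```

The meter head is lying face down in the cover leaf, with the nest leaf swung back fully open. I handed the job in at about 30 s of the 67 s allowed; the hand-in reports no verdict.

- **Closing the cover:** I found the cradle by fitting its known geometry to both cameras. I then gripped the cover handle, swung the leaf over and pressed it home with about 13–15 N at the handle. I work that out to roughly 25–30 N on the bezel.
- **Turning the pair over:** I carried the closed pair over by the nest handle, and the pictures taken on the way showed it shut each time. At the end I pressed it down with about 13 N until it stopped moving.
- **Opening the nest:** I swung the nest leaf back to its rests, let go and moved the arm clear.

**Last checks:**
- **Head:** in both pictures it is face down and level inside the collar. The detected position is within about 2 pixels of the expected seat (up to about 5 mm), so the 6 mm limit was not measured tightly.
- **Leaves:** both look flat on their rests. The detected handles lie up to about 5 pixels from where I expected them.
- **Robot:** the force on the tool was near zero and the arm was at rest.
- **Bystanders:** those in view had not visibly moved. The bezel ring was hidden under the arm in the last top view, but the scene view showed it in place.

**Disagreements:** the first grip showed the cradle about 2 mm further towards +y than my image fit, and I corrected for that. The networks missed the cover handle in the last top view and placed it 2–3 pixels low in the scene view.

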